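Put the wide bangle away in its groove

ROBOT

A 6-joint arm with a two-finger parallel gripper is mounted at the origin on the work surface. World frame = base frame: x ahead of the robot, y to its left, z up, the work surface at z = 0. Lengths are in m, angles in degrees, forces in N, time in s.
With the tool pointing down it reaches from about 0.3 to 0.75 m from the base axis. Payload 8.5 kg.
Tool frame: the origin (TCP) lies midway between the tips of the shut fingers; the grasp point (between the pads) lies 19 mm behind it; z points along the fingers, y is the line along which they close (so a half turn about z gives the same grasp; the last joint's range is limited). The gripper opens to 85 mm and grips with 20 to 120 N. Pads are 22 mm wide; open, the fingers measure 114 mm over their backs; the gripper's body (76 mm by 85 mm) begins 54 mm behind the grasp point. The pads swing forward as they close: fully open they stand 13 mm farther back than shut.
Start: joints at [-86.018, 21.807, 74.336, -0, 83.858, -12.336], TCP at [0.155, -0.528, 0.231] pointing down, gripper open.
Joint ranges: [-178.18, 178.18], [-50.72, 133.34], [12.68, 142.11], [-81.47, 261.47], [9.98, 163.14], [-165.26, 165.26]. Speed limits (degrees/s): [136.94, 136.94, 180, 180, 180, 180].

INTERFACE

Orientations are given as a 3x3 rotation matrix whose columns are the frame's x, y, z axes.
In Python, from rig import env gives the robot as it stands. The module is installed in compiled form; this text tells all that it offers.
- The arm moves only by the tool jog_arm, never from a script. Its argument "targets" is a list of rows, each a list of 6 numbers: the shift along the tool's x, y, z in cm, then the turn, a rotation vector about the tool's x, y, z in degrees. A call has 1 to 8 rows; each row is the pose to reach, as a shift and turn from the pose commanded when the call began, along the tool's axes at that moment; what a row does not reach only later rows make up. A row lasts 1/12 s, in which the tool goes at most 41.7 mm and 7.16 degrees, less where a joint would pass 70% of its speed; a pose out of reach is approached as far as the arm can. A call with a gripper value outside its range is refused whole. "hand" is the opening, from 0 (shut) to 1 (fully open), set as the call begins (left out, the last holds). The fingers move at their own pace and stop on an object; "newtons" is the grip in N (left out, the last holds). Time passes only in rows, so rows that repeat a pose let the fingers close. It gives the time, the measured TCP pose, the force, the opening and the grip force at its end, in the units of the state.
- env.observe(): the state, without advancing time (a new reading comes with each control period).
- env.get_image(name): name is "scene" or "top" or "wrist"; returns a dict with "frame" (384x512x3 uint8, red, green, blue), "depth" (384x512 float32, m along the optical axis (not along the pixel's ray), 0 where there is no reading), "fovy" (degrees; the focal length in pixels is half the picture's height over the tangent of half this angle, whatever the lens; pixels are square), "cx", "cy" (the principal point, pixels), "cam_to_world" (4x4, takes a point from camera to world coordinates). Camera axes: x right, y down, z forward; pixel columns grow to the right and rows downward; lengths in m; the calibration is good to about 2 mm. A picture is of the moment at which its call begins.
- env.close_job(): hands the job in; it is judged then, once.
Trained networks look in the newest picture that a camera, given by its name, has taken for a name from the list of things; names that differ only in an ending like _2 or _b are one class to them, and where a whole thing is asked for, a point or a joint stands for the part that bears it (a point fixed in the world has none). Each returns a list of dicts, best first, with "score" (0 to 1); they miss things now and then, are a little off and sometimes report something else, mostly with a low value. They report only what shows in the picture. A call takes as long as a camera call. They do not tell look-alikes from the thing itself.
- env.regions_of(camera, target): "pixels" (384x512 bool, what is visible of it) and "point" ([row, column] in pixels, amid what is visible of it).
The state is a dict: "time_s": time; "q": joint angles; "qvel": joint speeds; "joint_efforts": joint torques, N m; "position": TCP position; "tool_rot": TCP orientation; "ft_force": force on the tool from outside, world axes, zero at the start; "wrist_torque": the same for the moment, N m; "grip_width": finger opening in m; "gripper_force": force on a finger pad.
Only numpy, scipy, OpenCV 4.12 (cv2) and the standard library are available. Lean on these libraries where they do the work, as an engineer would, in place of code of your own. Each camera call takes 0.05 s, during which the arm holds its last target. There are 200 camera calls.

TASK

Lift the wide bangle up and off the end of the jewellery stand's arm and carry it to the wooden bangle rest, then stand it upright in the wide groove, lowered gently to the bottom rather than dropped. Let go of it there, leave the slim bangle hanging on the stand, and do not disturb the watch, the brush or the glass ring cone on the tray.

Things in the scene. Friction and masses are not known exactly. Their poses are not given: they have to be found in the camera images.
- wide_bangle: Wide gold-tone rigid bangle, a closed ring: outer diameter 74 mm, inner 58 (8 thick radially), 16 wide along its axis, about 50 g. Origin at the ring's centre; y is the ring's axis (level as it hangs or stands; x and z may be rolled round). It hangs on one half of the stand's arm, either one, its axis along the arm and its origin 25 below the arm's axis.
- slim_bangle: Slim gold-tone bangle of the same inner diameter 58: outer diameter 66 mm, 7 wide along its axis (y). Origin at its centre. It hangs on the other half of the arm and stays there.
- stand: Fixed T-shaped jewellery stand: round base (diameter 110 mm, 14 high), post (diameter 12), level arm (steel rod, diameter 8) along its y, axis 150 up, reaching 125 to each side. Both arm ends turn straight up to 172, so raise a bangle 18 to 50 (best 34) before drawing it off over the end. Nothing rises above the arm at the post. Origin under the base, z up.
- rest: Bangle rest, fixed: wooden block 110 mm (x) by 130 (y) by 34 high, two straight grooves 22 deep in its top, both along its x: the wide groove (75 long, 19 wide) centred at y = -30, a narrow groove (69 long, 9 wide) at y = +30. Origin under the centre of the block.
- wide_seat (a point): Point where the centre of the wide bangle lies when it stands fully home in the wide groove: over the groove's middle, 49 mm above the dresser (15 above the block's top). Axes as the rest's: the groove runs along x, so the bangle's axis (its y) lies along this y, either way round.
- watch: Gold-tone watch standing on the edge of its closed bracelet on the tray: bracelet 58 mm across, dial on one side, 36 high. Origin under the bracelet's centre. Bystander.
- brush: Black plastic paddle brush lying bristles up on the tray, 235 mm long along its y, 64 wide, 29 high. Origin on its underside, where handle and paddle meet. Bystander.
- ring_cone: Clear glass ring cone, 60 mm across the foot, 78 high. Origin under its foot's centre. Bystander.
Things that resemble listed ones, but are neither listed nor needed, are in the scene too. There is more than one size of the wide_bangle; the one meant has the size given above. Several things have the shape of the rest; the one meant has the colours described above.

How it is judged (in metres and radians):
On the way:
1. the wide bangle is off the arm's end and carried in the fingers (horizontal distance between wide_bangle and stand above 0.145 m and height (world z) of wide_bangle above 0.06 m and contact force between the fingers and wide_bangle above 0.3 N), for 0.2 s.
At the end, for the whole second after the job is handed in: The wide bangle stands released and at rest in the wide groove, its centre within 10 mm of the seat point and its axis within 0.2 rad of the groove's crosswise axis; the slim bangle still hangs within 50 mm of its start; watch, brush and ring cone are within 30 mm of theirs (distance between wide_bangle and wide_seat below 0.01 m and angle between the y axis of wide_bangle and the y axis of wide_seat, either way round below 0.2 rad and linear speed of wide_bangle below 0.03 m/s and distance of slim_bangle from where it was at the start of the episode below 0.05 m and distance of each of watch, brush, ring_cone from where it was at the start of the episode below 0.03 m); the robot touches nothing.
It fails at once if the wide bangle is dropped (falls freely at over 0.6 m/s, about 18 mm of fall) (contact force between the fingers and wide_bangle below 0.01 N and linear speed of wide_bangle above 0.6 m/s).
It fails at once if the slim bangle is knocked off or shoved over 50 mm (distance of slim_bangle from where it was at the start of the episode above 0.05 m).
It fails at once if the watch, brush or ring cone is pushed over 30 mm (distance of any of watch, brush, ring_cone from where it was at the start of the episode above 0.03 m).
It also fails if it takes over 56 s, if anything falls off the work surface, if the arm or the gripper's body presses on something with over 40 N, if the wrist force passes 120 N, or if a joint passes its speed limit or range.

## Working session

There is one attempt and no reset: what is moved stays moved. The work goes in short steps, Python scripts to look and compute and a tool call to move; the robot and the scene stay as the last step left them, time stands still between calls to the robot, and variables do not carry over. Pictures are saved under pics/ and viewed, at most 10 in all, crops included, and the job is handed in when it is done.

Besides the shell and the picture viewer there is one more tool, called after ">>>" by a JSON object that holds its "api" and its "payload", one argument or row to a line. jog_arm: Moves the arm, as the interface text tells. Its arguments: {"type":"object","properties":{"targets":{"type":"array","items":{"type":"array","items":{"type":"number"}}},"hand":{"type":"number"},"newtons":{"type":"number"}},"required":["targets"]}

```bash
mkdir -p pics; cat > h.py <<'E'
import numpy as np, cv2
from rig import env
def cloud(im):
    H,W=im["depth"].shape; f=H/2/np.tan(np.radians(im["fovy"])/2)
    v,u=np.mgrid[:H,:W]; d=im["depth"]
    P=np.stack([(u-im["cx"])/f*d,(v-im["cy"])/f*d,d,np.ones_like(d)],-1)
    return (P@np.array(im["cam_to_world"]).T)[...,:3]
E
cat > a.py <<'E'
from h import *
fr=[]
for c in ["scene","top"]:
    im=env.get_image(c); P=cloud(im); np.savez(c+".npz",P=P,f=im["frame"],K=[im["fovy"],im["cx"],im["cy"]],T=im["cam_to_world"]); 
    cv2.imwrite(f"pics/{c}0.png",cv2.cvtColor(im["frame"],cv2.COLOR_RGB2BGR))
    for n in ["wide_bangle","slim_bangle","stand","rest","watch","brush","ring_cone"]:
        for r in env.regions_of(c,n):
            m=r["pixels"]&(im["depth"]>0); q=P[m]
            print(c,n,round(r["score"],2),np.round(r["point"]),m.sum(), np.round(np.median(q,0),3),np.round(np.percentile(q,2,axis=0),3),np.round(np.percentile(q,98,axis=0),3))
s=env.observe(); print(s["time_s"],s["position"],s["tool_rot"])
E
python3 a.py
```

```text
scene wide_bangle 0.9 [224. 352.] 496 [0.574 0.22  0.133] [ 0.471  0.196 -0.   ] [0.604 0.235 0.161]
scene wide_bangle 0.76 [231. 414.] 1101 [0.482 0.322 0.062] [ 0.434  0.273 -0.001] [0.49  0.369 0.104]
scene wide_bangle 0.75 [320. 302.] 690 [0.773 0.218 0.014] [0.741 0.188 0.006] [0.794 0.242 0.079]
scene wide_bangle 0.64 [278. 375.] 273 [0.598 0.304 0.028] [ 0.581  0.283 -0.001] [0.617 0.323 0.054]
scene slim_bangle 0.54 [197. 308.] 111 [0.554 0.101 0.126] [ 0.467  0.058 -0.001] [0.569 0.11  0.155]
scene slim_bangle 0.29 [172. 204.] 1761 [ 0.56  -0.211  0.031] [ 0.497 -0.289 -0.   ] [ 0.612 -0.153  0.035]
scene stand 0.58 [234. 328.] 1957 [0.558 0.161 0.014] [ 0.452  0.057 -0.001] [0.605 0.272 0.156]
scene rest 0.92 [174. 206.] 1782 [ 0.562 -0.209  0.031] [ 0.498 -0.285 -0.001] [ 0.612 -0.153  0.035]
scene rest 0.73 [122. 207.] 1264 [ 0.391 -0.337  0.031] [ 0.326 -0.416  0.001] [ 0.441 -0.28   0.035]
scene rest 0.64 [201. 264.] 2130 [ 0.551 -0.018  0.032] [ 0.479 -0.099 -0.   ] [0.61  0.046 0.035]
scene watch 0.92 [289. 262.] 382 [0.757 0.121 0.022] [0.742 0.094 0.004] [0.804 0.15
[... 1028 characters left out ...]
23 -0.417  0.004] [ 0.434 -0.287  0.038]
top rest 0.55 [143. 211.] 70 [0.746 0.111 0.033] [0.738 0.095 0.008] [0.784 0.15  0.044]
top watch 0.58 [141. 208.] 110 [0.748 0.118 0.027] [0.737 0.095 0.006] [0.801 0.15  0.043]
top watch 0.52 [142. 179.] 342 [0.761 0.207 0.014] [0.739 0.184 0.004] [0.792 0.238 0.08 ]
top brush 0.77 [134. 255.] 1087 [ 0.778 -0.007  0.02 ] [ 0.742 -0.148  0.012] [0.805 0.061 0.031]
top ring_cone 0.76 [138. 178.] 340 [0.761 0.206 0.014] [0.738 0.184 0.005] [0.791 0.236 0.08 ]
0.8 [ 0.15453549 -0.52781898  0.23134854] [[ 9.59716247e-01  2.80971038e-01  9.56042013e-06]
 [ 2.80971039e-01 -9.59716247e-01 -3.46791125e-05]
 [-5.68535719e-07  3.59683089e-05 -9.99999999e-01]]
```

```bash
python3 -c "
import cv2
a=cv2.imread('pics/scene0.png')[90:360,130:490]; cv2.imwrite('pics/c1.png',cv2.resize(a,(800,600),interpolation=cv2.INTER_CUBIC))
a=cv2.imread('pics/top0.png')[110:320,100:430]; cv2.imwrite('pics/c2.png',cv2.resize(a,(800,509),interpolation=cv2.INTER_CUBIC))"
```

```text
(no output)
```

View pics/c1.png

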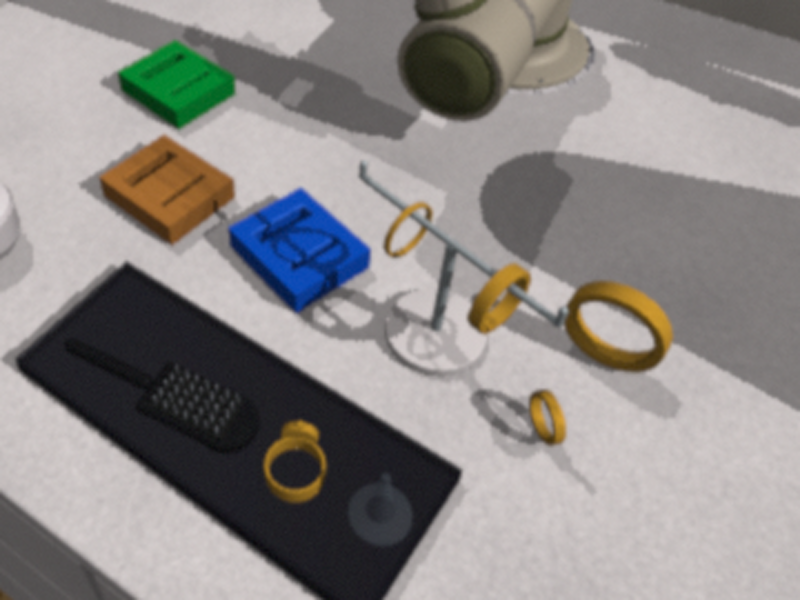

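View pics/c2.png

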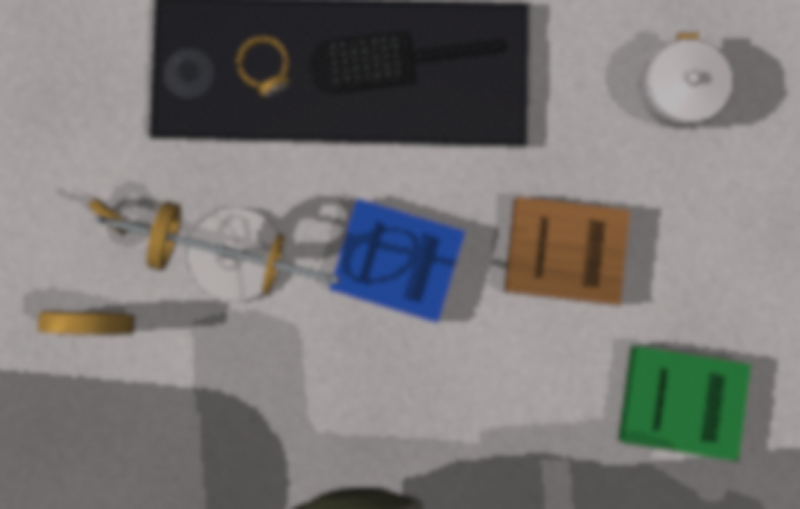

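The hanging wide bangle is at scene (row 224, col 352). The look-alikes are a bigger ring on the table (231, 414) and a smaller one (278, 375), so only the first fits by place. The rests are green (122, 207), wooden brown (174, 206) and blue (201, 264), so brown is the one meant. The crop confirms the hanging ring and the brown block, whose wide groove is on the -y side. Next I measure sizes and poses.

```bash
cat > b.py <<'E'
from h import *
from scipy.optimize import least_squares
S={c:np.load(c+".npz") for c in ["scene","top"]}
Q=np.concatenate([S[c]["P"].reshape(-1,3) for c in S]); C=np.concatenate([S[c]["f"].reshape(-1,3) for c in S]).astype(int)
src=np.concatenate([np.full(S[c]["P"].shape[0]*512,i) for i,c in enumerate(S)])
gold=(C[:,0]-C[:,2]>50)
box=lambda lo,hi:((Q>lo)&(Q<hi)).all(1)
# arm
m=box([.45,0,.135],[.68,.33,.185])&~gold
A=Q[m]; l=cv2.fitLine(A[:,:2].astype(np.float32),cv2.DIST_HUBER,0,.001,.001).ravel(); d=l[:2]*np.sign(l[1]); p0=l[2:]
t=(A[:,:2]-p0)@d; off=(A[:,:2]-p0)@np.array([-d[1],d[0]])
k=abs(off)<.012; print("arm dir",d,"yaw(y axis)",np.degrees(np.arctan2(d[1],d[0])),"ends",p0+d*t[k].min(),p0+d*t[k].max(),"len",np.ptp(t[k]), "ztop",np.percentile(A[k][:,2],[50,99]))
for i in (0,1):
    kk=k&(src[m]==i); print(i,"off",np.median(off[kk]),"t",t[kk].min(),t[kk].max(),"hi",A[kk&(A[:,2]>.165)].mean(0) if (kk&(A[:,2]>.165)).any() else None)
# base disc
b=box([.45,.05,.008],[.65,.27,.02]); mr=cv2.minEnclosingCircle(Q[b][:,:2].astype(np.float32)); print("base",mr)
# bangle
for name,lo,hi in [("wide",[.5,.17,.07],[.63,.26,.18]),("slim",[.5,.05,.07],[.62,.13,.18])]:
    m=box(lo,hi)&gold; B=Q[m]; c0=B.mean(0)
    n=np.array([-d[1],d[0]])
    w=(B[:,:2]-p0)@d; u=(B[:,:2]-p0)@n; print(name,m.sum(),"along",np.percentile(w,[1,50,99]),"across",np.percentile(u,[1,99]),"z",np.percentile(B[:,2],[1,99]))
    # outer/inner annulus: fit centre with radii penalties
    def f(x):
        ax=np.array([np.cos(x[3]),np.sin(x[3])]); nn=np.array([-ax[1],ax[0]])
        r=np.hypot((B[:,:2]-x[:2])@nn,B[:,2]-x[2]); a=(B[:,:2]-x[:2])@ax
        Ro,Ri,W=(.037,.029,.008) if name=="wide" else (.033,.029,.0035)
        o=np.maximum.reduce([r-Ro,Ri-r,abs(a)-W]); return o
    y0=np.arctan2(d[1],d[0])
    s=least_squares(f,[*(p0+d*np.median(w)),.125,y0],loss="soft_l1",f_scale=.002); print(" centre",s.x[:3],"axis yaw",np.degrees(s.x[3]),"rms",np.sqrt((s.fun**2).mean()))
# big & small ring extents skipped; rest
m=box([.46,-.32,.028],[.64,-.13,.042])&(C[:,0]-C[:,2]>25); m&=src==1
R=cv2.minAreaRect(Q[m][:,:2].astype(np.float32)); print("rest top",R,"z",np.median(Q[m][:,2]))
m=box([.48,-.31,.0],[.62,-.14,.026])&(src==1); G=Q[m]; 
c=np.array(R[0]); G=G[np.hypot(*(G[:,:2]-c).T)<.06]; print(len(G))
for s in (-1,1):
    g=G[(G[:,1]-c[1])*s>0]
    if len(g)>4: print("groove",s,cv2.minAreaRect(g[:,:2].astype(np.float32)),g.mean(0),len(g))
E
python3 b.py
```

```text
arm dir [0.26081896 0.9653877 ] yaw(y axis) 74.88133 ends [0.51929091 0.03183761] [0.58716762 0.28307451] len 0.2602445668365464 ztop [0.15209095 0.17077731]
0 off -0.0005805530280850282 t -0.13279935461681072 0.12413251540999261 hi [0.55984016 0.18341541 0.16858813]
1 off 0.001556559898989565 t -0.1361120514265538 0.11904778569038635 hi [0.54730258 0.1404541  0.16991113]
base ((0.5133804678916931, 0.15913115441799164), 0.10911064594984055)
wide 638 along [0.0476082  0.0587019  0.06700637] across [-0.03481525  0.03243091] z [0.09346561 0.1627724 ]
 centre [0.56815521 0.21973417 0.12409036] axis yaw 75.05992128306859 rms 0.0012932279917217502
slim 201 along [-0.06704982 -0.06059148 -0.05643658] across [-0.03093284  0.02875739] z [0.09193334 0.15649519]
 centre [0.53886067 0.10395753 0.12483694] axis yaw 75.72790626896224 rms 0.0011070334478640832
rest top ((0.5509956479072571, -0.22576919198036194), (0.13071493804454803, 0.10996126383543015), 82.43756103515625) z 0.033314255482262634
262
groove -1 ((0.5494576096534729, -0.24879604578018188), (0.039574235677719116, 0.11888320744037628), 87.26799774169922) [ 0.54677449 -0.25760969  0.01222134] 183
groove 1 ((0.5401324033737183, -0.20039090514183044), (0.09595154970884323, 0.02086934633553028), 7.553311347961426) [ 0.55267227 -0.19914351  0.01288334] 79
```

```bash
cat >> h.py <<'E'
from scipy.spatial.transform import Rotation as Ro
def to(p,yaw):
    "shift (cm) and turn (deg) in tool axes to TCP p, pointing down, closing axis (tool y) at yaw deg"
    s=env.observe(); R=np.array(s["tool_rot"]); a=np.radians(yaw)
    y=np.array([np.cos(a),np.sin(a),0]); z=np.array([0,0,-1.]); D=np.c_[np.cross(y,z),y,z]
    print("t",s["time_s"],"pos",np.round(s["position"],4),"shift",np.round(R.T@(np.array(p)-s["position"])*100,2),"turn",np.round(Ro.from_matrix(R.T@D).as_rotvec(degrees=True),2),"w",s["grip_width"],s["gripper_force"],np.round(s["ft_force"],1))
E
python3 -c "
from h import *
to([.568,.2197,.33],-15)"
```

```text
t 0.8 pos [ 0.1545 -0.5278  0.2313] shift [ 60.68 -60.12  -9.87] turn [  0.     0.   -58.68] w 0.08538749127013613 0.0 [-0.3  0.7 -0.2]
```

>>> {"api": "jog_arm", "payload": {
  "targets": [
    [1,-1,-4,0,0,0],
    [4,-4,-7,0,0,0],
    [7,-7,-10,0,0,0],
    [10,-10,-10,0,0,0],
    [13,-13,-10,0,0,0],
    [16,-16,-10,0,0,0],
    [19,-19,-10,0,0,0],
    [21,-21,-10,0,0,0]
  ],
  "hand": 1
}}

```text
time_s: 1.47
position: [0.2937, -0.2723, 0.3316]
tool_rot: [[0.96, 0.28, 0.0], [0.28, -0.96, -0.001], [0.0, 0.001, -1.0]]
ft_force: [0.3, -1.6, -0.0]
grip_width: 0.0852
gripper_force: 0.0
```

>>> {"api": "jog_arm", "payload": {
  "targets": [
    [20,-20,0,0,0,0],
    [20,-20,0,0,0,0],
    [20,-20,0,0,0,0],
    [20,-20,0,0,0,0],
    [20,-20,0,0,0,0],
    [20,-20,0,0,0,0],
    [20,-20,0,0,0,0],
    [20,-20,0,0,0,0]
  ]
}}

```text
time_s: 2.13
position: [0.4304, -0.0217, 0.3313]
tool_rot: [[0.958, 0.287, 0.001], [0.287, -0.958, 0.001], [0.001, -0.001, -1.0]]
ft_force: [0.2, 0.1, -0.9]
grip_width: 0.0852
gripper_force: 0.0
```

>>> {"api": "jog_arm", "payload": {
  "targets": [
    [19,-19,0,0,0,-58.7],
    [19,-19,0,0,0,-58.7],
    [19,-19,0,0,0,-58.7],
    [19,-19,0,0,0,-58.7],
    [19,-19,0,0,0,-58.7],
    [19,-19,0,0,0,-58.7],
    [19,-19,0,0,0,-58.7],
    [19,-19,0,0,0,-58.7]
  ]
}}

```text
time_s: 2.8
position: [0.5591, 0.2125, 0.3298]
tool_rot: [[0.273, 0.962, -0.002], [0.962, -0.273, 0.0], [-0.0, -0.002, -1.0]]
ft_force: [0.4, -0.7, -0.3]
grip_width: 0.0854
gripper_force: 0.0
```

```bash
python3 -c "
from h import *
to([.568,.2197,.28],-15)
im=env.get_image('wrist');cv2.imwrite('pics/w1.png',cv2.cvtColor(im['frame'],cv2.COLOR_RGB2BGR))
P=cloud(im);np.savez('wrist.npz',P=P,f=im['frame'])
C=im['frame'].astype(int);m=(C[...,0]-C[...,2]>50)&((P>[.5,.17,.07])&(P<[.63,.26,.18])).all(-1)
B=P[m];d=np.array([.2608,.9654]);n=np.array([.9654,-.2608])
for v in (d,n): print(np.percentile((B[:,:2]-[.568,.2197])@v,[1,50,99]))
print(m.sum(),np.percentile(B[:,2],[1,99]))
"
```

```text
t 2.8 pos [0.5591 0.2125 0.3298] shift [0.94 0.67 4.98] turn [-0.09  0.01 -0.84] w 0.08540563382863581 0.0 [ 0.4 -0.7 -0.3]
[-0.00831834  0.00136572  0.00735351]
[-3.35285973e-02 -6.55557106e-05  3.33390328e-02]
1090 [0.09643791 0.16267742]
```

View pics/w1.png

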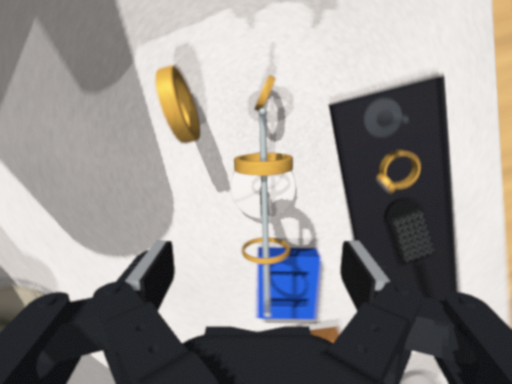

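The wrist view shows the wide bangle centred on the arm at row 163, col 263, and the slim one at row 250, col 267. I align, then descend.

>>> {"api": "jog_arm", "payload": {
  "targets": [
    [0.9,0.7,2,0,0,-0.8],
    [0.9,0.7,5,0,0,-0.8],
    [0.9,0.7,8,0,0,-0.8],
    [0.9,0.7,10,0,0,-0.8],
    [0.9,0.7,10,0,0,-0.8],
    [0.9,0.7,10,0,0,-0.8]
  ]
}}

```text
time_s: 3.35
position: [0.5672, 0.2155, 0.2315]
tool_rot: [[0.271, 0.963, -0.001], [0.963, -0.271, -0.0], [-0.001, -0.001, -1.0]]
ft_force: [-0.1, 0.3, 1.0]
grip_width: 0.0851
gripper_force: 0.0
```

```bash
python3 -c "
from h import *
to([.568,.2197,.104],-15)"
```

```text
t 3.35 pos [0.5672 0.2155 0.2315] shift [ 0.43 -0.03 12.75] turn [-0.05  0.03 -0.74] w 0.0850905908314025 0.0 [-0.1  0.3  1. ]
```

>>> {"api": "jog_arm", "payload": {
  "targets": [
    [0.4,0,1,0,0,-0.7],
    [0.4,0,3,0,0,-0.7],
    [0.4,0,4,0,0,-0.7],
    [0.4,0,4,0,0,-0.7],
    [0.4,0,4,0,0,-0.7]
  ]
}}

```text
time_s: 3.77
position: [0.5685, 0.2202, 0.1918]
tool_rot: [[0.257, 0.966, 0.0], [0.966, -0.257, 0.0], [0.0, 0.0, -1.0]]
ft_force: [-0.3, 0.6, 0.5]
grip_width: 0.0857
gripper_force: 0.0
```

```bash
python3 -c "
from h import *
to([.568,.2197,.104],-15)"
```

```text
t 3.7667 pos [0.5685 0.2202 0.1918] shift [-0.06 -0.04  8.78] turn [ 0.02 -0.01  0.1 ] w 0.0856708859762154 0.0 [-0.3  0.6  0.5]
```

>>> {"api": "jog_arm", "payload": {
  "targets": [
    [0,0,1,0,0,0],
    [0,0,2.2,0,0,0],
    [0,0,3.4,0,0,0],
    [0,0,4.6,0,0,0],
    [0,0,5.8,0,0,0],
    [0,0,7,0,0,0],
    [0,0,8,0,0,0],
    [0,0,8.8,0,0,0]
  ]
}}

```text
time_s: 4.43
position: [0.5684, 0.2202, 0.1026]
tool_rot: [[0.257, 0.966, 0.0], [0.966, -0.257, 0.0], [0.0, 0.0, -1.0]]
ft_force: [0.1, 0.0, -0.2]
grip_width: 0.0849
gripper_force: 0.0
```

>>> {"api": "jog_arm", "payload": {
  "targets": [
    [0,0,0,0,0,0],
    [0,0,0,0,0,0],
    [0,0,0,0,0,0]
  ]
}}

```text
time_s: 4.68
position: [0.5687, 0.2202, 0.104]
tool_rot: [[0.257, 0.966, 0.001], [0.966, -0.257, 0.0], [0.001, 0.001, -1.0]]
ft_force: [-0.3, -0.8, 0.8]
grip_width: 0.0853
gripper_force: 0.0
```

```bash
python3 -c "
from h import *
to([.568,.2197,.104],-15)
im=env.get_image('scene');cv2.imwrite('pics/s1.png',cv2.resize(cv2.cvtColor(im['frame'],cv2.COLOR_RGB2BGR)[100:300,230:460],None,fx=3,fy=3))"
```

```text
t 4.6833 pos [0.5687 0.2202 0.104 ] shift [-0.07 -0.06 -0.  ] turn [ 0.07 -0.03  0.11] w 0.08529436159805519 0.0 [-0.3 -0.8  0.8]
```

View pics/s1.png

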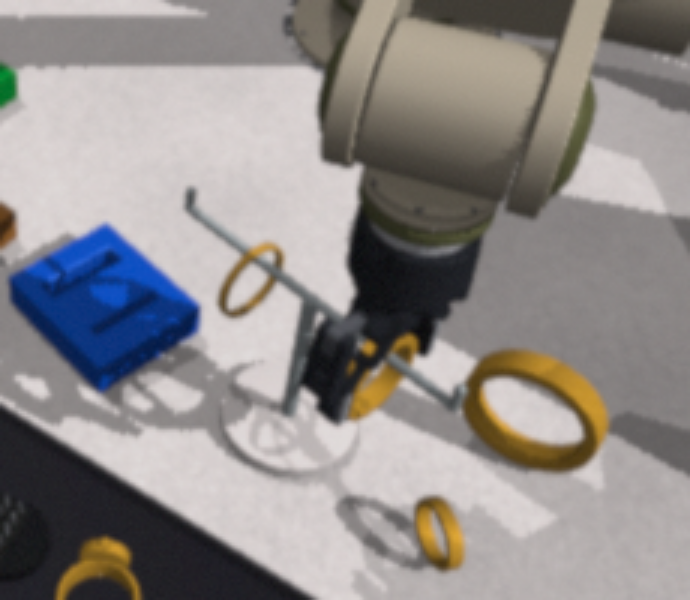

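The fingers straddle the ring at crop (370, 370), clear of the arm rod. I close gently.

>>> {"api": "jog_arm", "payload": {
  "targets": [
    [0,0,0,0,0,0],
    [0,0,0,0,0,0],
    [0,0,0,0,0,0],
    [0,0,0,0,0,0],
    [0,0,0,0,0,0],
    [0,0,0,0,0,0],
    [0,0,0,0,0,0],
    [0,0,0,0,0,0]
  ],
  "hand": 0,
  "newtons": 30
}}

```text
time_s: 5.4
position: [0.5687, 0.2202, 0.1041]
tool_rot: [[0.257, 0.966, 0.002], [0.966, -0.257, 0.0], [0.001, 0.001, -1.0]]
ft_force: [-0.7, -0.1, 5.9]
grip_width: 0.0721
gripper_force: 34.0
```

>>> {"api": "jog_arm", "payload": {
  "targets": [
    [0,0,-0.2,0,0,0],
    [0,0,-0.5,0,0,0],
    [0,0,-0.8,0,0,0],
    [0,0,-1,0,0,0],
    [0,0,-1,0,0,0]
  ]
}}

```text
time_s: 5.82
position: [0.5685, 0.2202, 0.1138]
tool_rot: [[0.257, 0.966, 0.001], [0.966, -0.257, 0.0], [0.0, 0.001, -1.0]]
ft_force: [-0.3, 0.5, -0.6]
grip_width: 0.0717
gripper_force: 34.8
```

```bash
cat > m.py <<'E'
from h import *
import sys
im=env.get_image('scene'); P=cloud(im); s=env.observe()
cv2.imwrite(f'pics/{sys.argv[1]}.png',cv2.resize(cv2.cvtColor(im['frame'],cv2.COLOR_RGB2BGR)[80:320,150:460],None,fx=2.5,fy=2.5))
C=im['frame'].astype(int);p=np.array(s['position'])
m=(C[...,0]-C[...,2]>50)&(abs(P-(p+[0,0,.02]))<[.055,.055,.06]).all(-1)
B=P[m]; print("t",s["time_s"],np.round(p,4),m.sum(),"z",np.percentile(B[:,2],[0,1,99,100]),"mean",B.mean(0),"w",s['grip_width'],s['gripper_force'],np.round(s['ft_force'],1))
E
python3 m.py s2
```

```text
t 5.8667 [0.5684 0.2202 0.1135] 225 z [0.09919657 0.10245383 0.1828699  0.18837678] mean [0.55885371 0.22543572 0.12605842] w 0.07216351462488149 34.81618596875251 [-0.2 -0.2 -1. ]
```

>>> {"api": "jog_arm", "payload": {
  "targets": [
    [0,0,-0.5,0,0,0],
    [0,0,-1.2,0,0,0],
    [0,0,-1.9,0,0,0],
    [0,0,-2.4,0,0,0],
    [0,0,-2.4,0,0,0],
    [0,0,-2.4,0,0,0]
  ]
}}

```text
time_s: 6.37
position: [0.5684, 0.2202, 0.1378]
tool_rot: [[0.257, 0.966, 0.001], [0.966, -0.257, 0.0], [0.0, 0.001, -1.0]]
ft_force: [-0.5, -0.1, -0.7]
grip_width: 0.0724
gripper_force: 34.8
```

```bash
python3 m.py s3
```

```text
t 6.4167 [0.5682 0.2201 0.1373] 246 z [0.12326786 0.12549157 0.20996867 0.21653715] mean [0.55769822 0.22600643 0.15209241] w 0.07223296568262307 34.8156218426584 [ 0.2 -0.8  0.2]
```

View pics/s3.png

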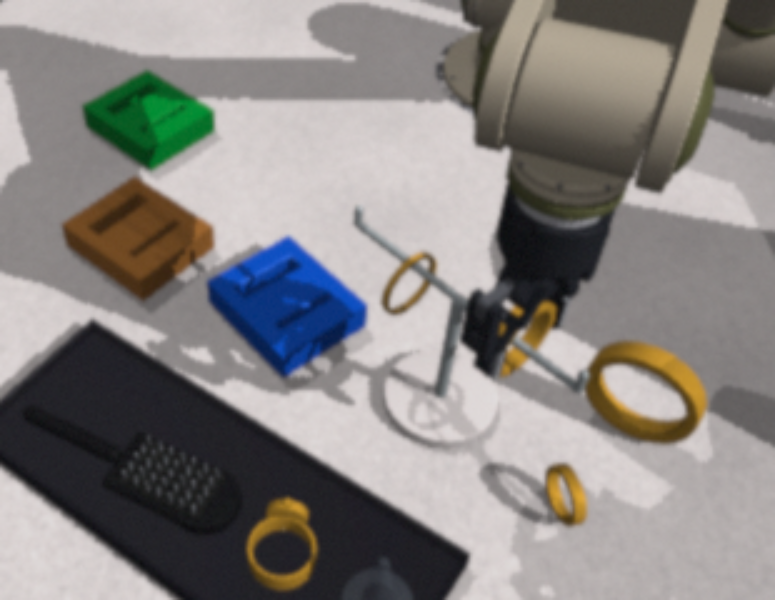

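The arm rod now passes mid-ring at crop (520, 340), so the lift is right. I draw it off along tool +x.

>>> {"api": "jog_arm", "payload": {
  "targets": [
    [0.5,0,0,0,0,0],
    [1.7,0,0,0,0,0],
    [3.2,0,0,0,0,0],
    [4.8,0,0,0,0,0],
    [6.4,0,0,0,0,0],
    [8,0,0,0,0,0],
    [9.6,0,0,0,0,0],
    [11,0,0,0,0,0]
  ]
}}

```text
time_s: 7.08
position: [0.5966, 0.3286, 0.1368]
tool_rot: [[0.256, 0.967, -0.0], [0.967, -0.256, 0.0], [0.0, -0.0, -1.0]]
ft_force: [0.4, -0.8, -0.4]
grip_width: 0.0725
gripper_force: 34.8
```

>>> {"api": "jog_arm", "payload": {
  "targets": [
    [0,0,0,0,0,0],
    [0,0,0,0,0,0],
    [0,0,-0.7,0,0,0],
    [0,0,-2,0,0,0],
    [0,0,-4,0,0,0],
    [0,0,-6.5,0,0,0],
    [0,0,-9,0,0,0],
    [0,0,-11,0,0,0]
  ]
}}

```text
time_s: 7.75
position: [0.5967, 0.3257, 0.2502]
tool_rot: [[0.258, 0.966, 0.002], [0.966, -0.258, 0.001], [0.001, 0.002, -1.0]]
ft_force: [-0.1, 0.2, 0.2]
grip_width: 0.0721
gripper_force: 34.8
```

```bash
python3 m.py s4; python3 -c "
from h import *
to([.547,-.2555,.25],-7.56)"
```

```text
t 7.8 [0.5975 0.3261 0.2544] 211 z [0.23637555 0.23800661 0.32880231 0.3339662 ] mean [0.58655107 0.33338531 0.26056745] w 0.07212407945028623 34.809835472938175 [-1.2  0.5  3.3]
t 7.8 pos [0.5975 0.3261 0.2544] shift [-57.5   10.11   0.24] turn [ 0.44 -0.25 -7.38] w 0.07212407945028623 34.809835472938175 [-1.2  0.5  3.3]
```

>>> {"api": "jog_arm", "payload": {
  "targets": [
    [-1,0.2,0,0,0,0],
    [-3,0.5,0,0,0,0],
    [-5.5,1,0,0,0,0],
    [-8.5,1.5,0,0,0,0],
    [-11.5,2,0,0,0,0],
    [-14.5,2.5,0,0,0,0],
    [-17.5,3,0,0,0,0],
    [-20.5,3.6,0,0,0,0]
  ]
}}

```text
time_s: 8.47
position: [0.5773, 0.1168, 0.2461]
tool_rot: [[0.258, 0.966, -0.002], [0.966, -0.258, -0.0], [-0.001, -0.002, -1.0]]
ft_force: [0.1, -0.1, -0.7]
grip_width: 0.0722
gripper_force: 34.8
```

>>> {"api": "jog_arm", "payload": {
  "targets": [
    [-3,0.5,0,0,0,0],
    [-6,1,0,0,0,0],
    [-9,1.6,0,0,0,0],
    [-12,2.1,0,0,0,0],
    [-15,2.6,0,0,0,0],
    [-18,3.1,0,0,0,0],
    [-21,3.7,0,0,0,0],
    [-24,4.2,0,0,0,0]
  ]
}}

```text
time_s: 9.13
position: [0.556, -0.1257, 0.2461]
tool_rot: [[0.258, 0.966, -0.002], [0.966, -0.258, 0.001], [0.0, -0.002, -1.0]]
ft_force: [0.1, -0.6, -0.8]
grip_width: 0.072
gripper_force: 34.8
```

>>> {"api": "jog_arm", "payload": {
  "targets": [
    [-3,0.5,0,0,0,-2],
    [-6,1.1,0,0,0,-4],
    [-9,1.6,0,0,0,-6],
    [-11,2,0,0,0,-7.4],
    [-12.5,2.2,0,0,0,-7.4],
    [-13,2.3,0,0,0,-7.4],
    [-13,2.3,0,0,0,-7.4],
    [-13,2.3,0,0,0,-7.4]
  ]
}}

```text
time_s: 9.8
position: [0.5462, -0.2544, 0.247]
tool_rot: [[0.131, 0.991, -0.001], [0.991, -0.131, 0.001], [0.001, -0.001, -1.0]]
ft_force: [0.0, 0.4, 0.6]
grip_width: 0.0722
gripper_force: 34.8
```

```bash
python3 -c "
from h import *
to([.547,-.2555,.12],-7.56)"
```

```text
t 9.8 pos [ 0.5462 -0.2544  0.247 ] shift [-0.11  0.1  12.7 ] turn [-0.04 -0.04  0.06] w 0.07221084600354935 34.77149689771977 [0.  0.4 0.6]
```

>>> {"api": "jog_arm", "payload": {
  "targets": [
    [-0.1,0.1,1.5,0,0,0],
    [-0.1,0.1,3.5,0,0,0],
    [-0.1,0.1,6,0,0,0],
    [-0.1,0.1,8.5,0,0,0],
    [-0.1,0.1,11,0,0,0],
    [-0.1,0.1,13,0,0,0],
    [-0.1,0.1,14.7,0,0,0],
    [-0.1,0.1,16.2,0,0,0]
  ]
}}

```text
time_s: 10.47
position: [0.5473, -0.2545, 0.0842]
tool_rot: [[0.129, 0.992, -0.001], [0.992, -0.129, 0.001], [0.001, -0.001, -1.0]]
ft_force: [0.6, -0.8, -0.8]
grip_width: 0.0719
gripper_force: 34.8
```

>>> {"api": "jog_arm", "payload": {
  "targets": [
    [0,0,0,0,0,0],
    [0,0,0,0,0,0],
    [0,0,0.5,0,0,0],
    [0,0,0.5,0,0,0]
  ]
}}

```text
time_s: 10.8
position: [0.5476, -0.256, 0.0807]
tool_rot: [[0.13, 0.992, 0.001], [0.992, -0.13, -0.001], [-0.0, 0.001, -1.0]]
ft_force: [-0.1, 0.3, -1.2]
grip_width: 0.0719
gripper_force: 35.0
```

```bash
cat > c.py <<'E'
from h import *
from scipy.optimize import least_squares
import sys
s=env.observe(); p=np.array(s["position"])
for c in ["scene","wrist","top"]:
    im=env.get_image(c); P=cloud(im); C=im["frame"].astype(int)
    cv2.imwrite(f"pics/{c}_{sys.argv[1]}.png",cv2.cvtColor(im["frame"],cv2.COLOR_RGB2BGR))
    d=np.array([.1316,.9913]); n=np.array([.9913,-.1316])
    top=(P[...,2]>.028)&(P[...,2]<.041)&(abs(P[...,:2]-[.551,-.226])<.09).all(-1)&(C[...,0]-C[...,2]>25)
    if top.sum()>50: 
        X=P[top][:,:2]-[.551,-.2258]; print(c,"rest n=",top.sum(),"along y",np.percentile(X@d,[.5,99.5]),"x",np.percentile(X@n,[.5,99.5]), "z",np.median(P[top][:,2]))
    ctr=p+[0,0,.02]
    g=(C[...,0]-C[...,2]>50)&(abs(P-ctr)<[.055,.03,.04]).all(-1)&(P[...,2]>.045)
    B=P[g]
    if len(B)>30:
        def f(x):
            a=np.array([np.cos(x[3]),np.sin(x[3])]); e=np.array([-a[1],a[0]])
            r=np.hypot((B[:,:2]-x[:2])@e,B[:,2]-x[2]); q=(B[:,:2]-x[:2])@a
            return np.maximum.reduce([r-.037,.029-r,abs(q)-.008])
        o=least_squares(f,[*ctr,np.radians(82.4)],loss="soft_l1",f_scale=.002)
        print(c,"ring",len(B),np.round(o.x[:3],4),np.degrees(o.x[3]).round(1),"along y rel",np.round(np.percentile((B[:,:2]-[.551,-.2258])@d,[1,50,99]),4))
print(np.round(p,4),s["time_s"])
E
python3 c.py d1
```

```text
scene rest n= 1167 along y [-0.06057641  0.06942964] x [-0.054059    0.05591658] z 0.03238434748511165
scene ring 269 [ 0.5469 -0.2559  0.1   ] 82.7 along y rel [-0.0375 -0.0242 -0.0201]
wrist rest n= 23252 along y [-0.06179211  0.06607568] x [-0.05395653  0.05512595] z 0.0340693698682079
wrist ring 10865 [ 0.5475 -0.2579  0.1016] 82.5 along y rel [-0.039  -0.0276 -0.0236]
top rest n= 842 along y [-0.01318238  0.06505703] x [-0.05423888  0.05430189] z 0.03318527875362687
[ 0.5476 -0.256   0.0807] 10.8
```

```bash
cat > g.py <<'E'
from h import *
import sys
c=sys.argv[1]
im=env.get_image(c); P=cloud(im); X=P-[.551,-.2258,0]
u=X[...,0]*.9913-X[...,1]*.1316; v=X[...,0]*.1316+X[...,1]*.9913
# height profile along v at several u bands
for u0 in (-.045,-.025,0,.025,.045):
    m=(abs(u-u0)<.008)&(P[...,2]<.045)&(P[...,2]>0.001)
    print(u0,[(round(a*1e3),int(1000*np.median(P[...,2][k]))) for a in np.arange(-.07,.075,.004) for k in [m&(abs(v-a)<.002)] if k.sum()>3])
E
for c in wrist scene; do python3 g.py $c; done; python3 -c "
import cv2
a=cv2.imread('pics/wrist_d1.png'); cv2.imwrite('pics/w2.png',cv2.resize(a,(768,576)))"
```

```text
-0.045 [(-54, 34), (-50, 33), (-46, 34), (-42, 34), (-38, 34), (-34, 34), (-30, 34), (-26, 34), (-22, 34), (-18, 33), (-14, 34), (-10, 34), (-6, 34), (-2, 34), (2, 34), (6, 34), (10, 34), (14, 34), (18, 34), (22, 34), (26, 34), (30, 34), (34, 34), (38, 34), (42, 34), (46, 34), (50, 34), (54, 34), (58, 33), (62, 34), (66, 33), (70, 1), (74, 1)]
-0.025 [(-42, 34), (-38, 24), (-34, 12), (-30, 12), (-26, 12), (-18, 33), (-14, 34), (-10, 34), (-6, 34), (-2, 34), (2, 34), (6, 34), (10, 34), (14, 34), (18, 34), (22, 34), (26, 32), (30, 12), (34, 12), (38, 33), (42, 34), (46, 34), (50, 34), (54, 34), (58, 34), (62, 34), (66, 34), (70, 1), (74, 1)]
0 [(-62, 34), (-38, 21), (-34, 12), (-30, 12), (-26, 12), (-18, 33), (-14, 34), (-10, 34), (-6, 34), (-2, 34), (2, 34), (6, 34), (10, 34), (14, 34), (18, 34), (22, 34), (26, 32), (30, 12), (34, 12), (38, 33), (42, 34), (46, 34), (50, 34), (54, 34), (58, 34), (62, 34), (66, 34), (70, 1), (74, 1)]
0.025 [(-42, 34), (-38, 24), (-34, 12), (-30, 12), (-26, 12), (-18, 33), (-14, 34), (-10, 34), (-6, 34), (-2, 34), (2, 34), (6, 34), (10, 34), (14, 34), (1
[... 1210 characters left out ...]
(42, 33), (46, 32), (50, 32), (54, 32), (58, 32), (62, 33), (66, 28), (70, 14)]
0.025 [(-58, 32), (-54, 32), (-50, 32), (-46, 32), (-42, 34), (-38, 27), (-34, 21), (-10, 33), (-6, 32), (-2, 31), (2, 32), (6, 32), (10, 31), (14, 32), (18, 32), (22, 32), (26, 32), (30, 28), (42, 32), (46, 31), (50, 33), (54, 33), (58, 34), (62, 33), (66, 21), (70, 16)]
0.045 [(-58, 31), (-54, 32), (-50, 31), (-46, 32), (-42, 31), (-38, 31), (-34, 32), (-30, 32), (-26, 32), (-22, 32), (-18, 31), (-14, 33), (-10, 31), (-6, 31), (-2, 32), (2, 31), (6, 32), (10, 32), (14, 32), (18, 31), (22, 32), (26, 32), (30, 32), (34, 32), (38, 31), (42, 32), (46, 33), (50, 33), (54, 31), (58, 31), (62, 32), (66, 23), (70, 17)]
```

View pics/w2.png

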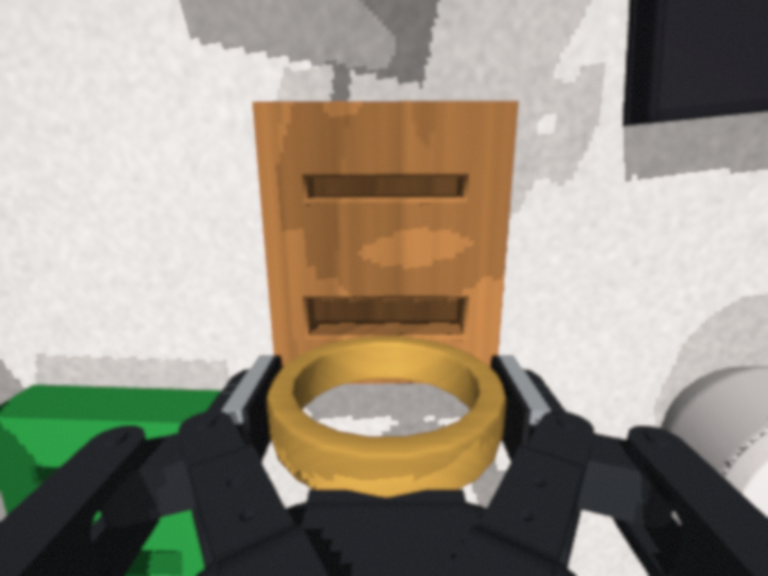

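The wrist view shows the ring at pixel (385, 415) and the wide groove's far wall at (385, 315). The ring seems about 4 mm too far toward -y, so I refine that with finer edges.

```bash
cat > g2.py <<'E'
from h import *
from scipy.optimize import least_squares
s=env.observe(); p=np.array(s["position"])
im=env.get_image("wrist"); P=cloud(im); C=im["frame"].astype(int); X=P-[.551,-.2258,0]; Z=P[...,2]
u=X[...,0]*.9913-X[...,1]*.1316; v=X[...,0]*.1316+X[...,1]*.9913
m=(abs(u)<.03)&(Z<.045)
for lo,hi in ((-.045,-.01),(.02,.045)):
    pr=[(round(a*1e3,1),int(1e3*np.median(Z[k])),int(k.sum())) for a in np.arange(lo,hi,.001) for k in [m&(abs(v-a)<.0005)] if k.sum()>3]; print(pr)
t=(abs(Z-.034)<.003)&(abs(u)<.07)&(abs(v)<.08)&(C[...,0]-C[...,2]>25)
print("block v max",np.percentile(v[t],99.8),"u",np.percentile(u[t],[.2,99.8]))
k=t&(v>-.01)&(v<.02); print("yaw check: u edges at v~0", np.percentile(u[k],[.3,99.7]))
k=t&(v>.045);print(" at v~.055",np.percentile(u[k],[.3,99.7]))
w=(Z<.02)&(Z>.008)&(abs(u)<.045)&(v<-.015)&(v>-.04); print("groove u",np.percentile(u[w],[.5,99.5]))
g=(C[...,0]-C[...,2]>50)&(abs(P-(p+[0,0,.02]))<[.055,.03,.04]).all(-1)&(Z>.045); B=P[g]
def f(x):
    a=np.array([np.cos(x[3]),np.sin(x[3])]); e=np.array([-a[1],a[0]])
    r=np.hypot((B[:,:2]-x[:2])@e,B[:,2]-x[2]); q=(B[:,:2]-x[:2])@a
    return np.maximum.reduce([r-.037,.029-r,abs(q)-.008])
x=least_squares(f,[*(p+[0,0,.02]),np.radians(82.4)],loss="soft_l1",f_scale=.001).x; q=x[:2]-[.551,-.2258]
print("ring u",q@[.9913,-.1316],"v",q@[.1316,.9913],"z",x[2],"yaw",np.degrees(x[3]), "tcp",np.round(p,4),s["time_s"],np.round(s["ft_force"],1))
gv=((B[:,:2]-[.551,-.2258])@[.1316,.9913]); print("ring v pct",np.percentile(gv,[.3,99.7]))
E
python3 g2.py
```

```text
[(np.float64(-42.0), 33, 7), (np.float64(-41.0), 34, 19), (np.float64(-40.0), 33, 37), (np.float64(-39.0), 33, 113), (np.float64(-38.0), 23, 872), (np.float64(-37.0), 12, 101), (np.float64(-36.0), 12, 85), (np.float64(-35.0), 11, 85), (np.float64(-34.0), 11, 96), (np.float64(-33.0), 12, 102), (np.float64(-32.0), 12, 88), (np.float64(-31.0), 12, 82), (np.float64(-30.0), 11, 84), (np.float64(-29.0), 11, 101), (np.float64(-28.0), 12, 92), (np.float64(-27.0), 12, 97), (np.float64(-26.0), 12, 82), (np.float64(-19.0), 32, 63), (np.float64(-18.0), 33, 68), (np.float64(-17.0), 34, 114), (np.float64(-16.0), 34, 109), (np.float64(-15.0), 34, 132), (np.float64(-14.0), 34, 111), (np.float64(-13.0), 33, 122), (np.float64(-12.0), 34, 127), (np.float64(-11.0), 34, 105)]
[(np.float64(20.0), 34, 91), (np.float64(21.0), 34, 180), (np.float64(22.0), 34, 100), (np.float64(23.0), 34, 173), (np.float64(24.0), 33, 119), (np.float64(25.0), 34, 153), (np.float64(26.0), 33, 176), (np.float64(27.0), 23, 262), (np.float64(28.0), 12, 164), (np.float64(29.0), 12, 83), (np.float64(30.0), 11, 131), (np.float64(31.0), 12, 117), (np.float64(32.0), 11, 83), (np.float64(33.0), 12, 166), (np.float64(34.0), 12, 83), (np.float64(35.0), 12, 131), (np.float64(36.0), 32, 38), (np.float64(37.0), 33, 186), (np.float64(38.0), 33, 169), (np.float64(39.0), 34, 109), (np.float64(40.0), 34, 186), (np.float64(41.0), 34, 94), (np.float64(42.0), 34, 187), (np.float64(43.0), 34, 188), (np.float64(44.0), 34, 94)]
block v max 0.06641959504245229 u [-0.05428409  0.05543615]
yaw check: u edges at v~0 [-0.05403086  0.05536227]
 at v~.055 [-0.05423701  0.05508363]
groove u [-0.03675448  0.03840517]
ring u 0.000760981861554339 v -0.032591920881294895 z 0.10150345897756698 yaw 82.43170701431094 tcp [ 0.5475 -0.2564  0.0808] 11.05 [ 0.  -0.1 -0.8]
ring v pct [-0.03981796 -0.02357886]
```

>>> {"api": "jog_arm", "payload": {
  "targets": [
    [0.38,0,0.5,0,0,0],
    [0.38,0,1,0,0,0],
    [0.38,0,1.4,0,0,0],
    [0.38,0,1.6,0,0,0],
    [0.38,0,1.6,0,0,0],
    [0.38,0,1.6,0,0,0]
  ]
}}

```text
time_s: 11.6
position: [0.5478, -0.2526, 0.0641]
tool_rot: [[0.13, 0.991, -0.0], [0.991, -0.13, 0.0], [0.0, -0.0, -1.0]]
ft_force: [0.1, -0.1, -1.0]
grip_width: 0.072
gripper_force: 35.0
```

```bash
python3 g2.py | grep -v '^\[' ; python3 c.py d2
```

```text
block v max 0.06644635276286905 u [-0.05428533  0.05541552]
yaw check: u edges at v~0 [-0.05404152  0.05528183]
 at v~.055 [-0.05428317  0.05505933]
groove u [-0.03683818  0.0384162 ]
ring u 0.0006163513826290485 v -0.028777345130674963 z 0.08482789891181143 yaw 82.46146894235827 tcp [ 0.5478 -0.2526  0.0641] 11.6 [ 0.1 -0.1 -1. ]
ring v pct [-0.03611317 -0.01965813]
scene rest n= 1071 along y [-0.06135745  0.06976859] x [-0.0546089   0.05556475] z 0.03247220773443449
scene ring 262 [ 0.5477 -0.2526  0.0835] 82.3 along y rel [-0.0335 -0.0208 -0.0164]
wrist rest n= 27176 along y [-0.06270132  0.06599894] x [-0.05394702  0.05503955] z 0.03408115782973056
wrist ring 10930 [ 0.5479 -0.2545  0.0851] 82.5 along y rel [-0.0356 -0.0242 -0.0201]
top rest n= 758 along y [-0.0060093   0.06509155] x [-0.05431409  0.0541689 ] z 0.033421430977285116
[ 0.5479 -0.2526  0.0643] 11.65
```

>>> {"api": "jog_arm", "payload": {
  "targets": [
    [0,0,0.3,0,0,0],
    [0,0,0.7,0,0,0],
    [0,0,1.1,0,0,0],
    [0,0,1.4,0,0,0],
    [0,0,1.7,0,0,0],
    [0,0,1.9,0,0,0],
    [0,0,2,0,0,0],
    [0,0,2,0,0,0]
  ]
}}

```text
time_s: 12.47
position: [0.5477, -0.2525, 0.044]
tool_rot: [[0.13, 0.991, -0.0], [0.991, -0.13, 0.0], [0.0, -0.0, -1.0]]
ft_force: [-0.5, -0.2, -1.1]
grip_width: 0.0723
gripper_force: 35.0
```

```bash
python3 g2.py | grep ring
```

```text
ring u 0.0005548117286141445 v -0.028704540890044476 z 0.06462422147226707 yaw 82.48471321102399 tcp [ 0.5477 -0.2525  0.044 ] 12.4667 [-0.5 -0.2 -1.1]
ring v pct [-0.03596627 -0.01676102]
```

>>> {"api": "jog_arm", "payload": {
  "targets": [
    [0,0,0.3,0,0,0],
    [0,0,0.6,0,0,0],
    [0,0,0.9,0,0,0],
    [0,0,1.1,0,0,0],
    [0,0,1.3,0,0,0],
    [0,0,1.4,0,0,0],
    [0,0,1.4,0,0,0]
  ]
}}

```text
time_s: 13.1
position: [0.5477, -0.2525, 0.03]
tool_rot: [[0.13, 0.991, -0.0], [0.991, -0.13, 0.0], [0.0, -0.0, -1.0]]
ft_force: [-0.8, 0.2, -0.8]
grip_width: 0.0722
gripper_force: 35.0
```

>>> {"api": "jog_arm", "payload": {
  "targets": [
    [0,0,0.05,0,0,0],
    [0,0,0.1,0,0,0],
    [0,0,0.1,0,0,0]
  ]
}}

```text
time_s: 13.35
position: [0.5478, -0.2525, 0.0293]
tool_rot: [[0.13, 0.991, 0.0], [0.991, -0.13, 0.0], [0.0, 0.0, -1.0]]
ft_force: [-0.2, -0.9, -0.8]
grip_width: 0.0719
gripper_force: 35.0
```

```bash
python3 g2.py | grep ring
```

```text
ring u 0.0006132309635811138 v -0.02873690419752142 z 0.04985657823361629 yaw 82.4463179695139 tcp [ 0.5478 -0.2525  0.0293] 13.35 [-0.2 -0.9 -0.8]
ring v pct [-0.03578118 -0.01982359]
```

>>> {"api": "jog_arm", "payload": {
  "targets": [
    [0,0,0.04,0,0,0],
    [0,0,0.08,0,0,0],
    [0,0,0.08,0,0,0]
  ]
}}

```text
time_s: 13.65
position: [0.5478, -0.2525, 0.0284]
tool_rot: [[0.13, 0.991, -0.0], [0.991, -0.13, 0.0], [0.0, -0.0, -1.0]]
ft_force: [-0.1, 0.1, -0.6]
grip_width: 0.0721
gripper_force: 35.0
```

>>> {"api": "jog_arm", "payload": {
  "targets": [
    [0,0,0.04,0,0,0],
    [0,0,0.08,0,0,0],
    [0,0,0.08,0,0,0]
  ]
}}

```text
time_s: 13.9
position: [0.5478, -0.2526, 0.0277]
tool_rot: [[0.13, 0.991, 0.0], [0.991, -0.13, 0.0], [0.0, 0.0, -1.0]]
ft_force: [-1.0, -0.8, -0.1]
grip_width: 0.0717
gripper_force: 35.1
```

>>> {"api": "jog_arm", "payload": {
  "targets": [
    [0,0,0,0,0,0],
    [0,0,0,0,0,0],
    [0,0,0,0,0,0],
    [0,0,0,0,0,0]
  ],
  "hand": 0.9
}}

```text
time_s: 14.23
position: [0.5478, -0.2526, 0.0277]
tool_rot: [[0.13, 0.991, 0.0], [0.991, -0.13, -0.0], [-0.0, 0.0, -1.0]]
ft_force: [0.1, 0.1, -0.6]
grip_width: 0.0766
gripper_force: 0.0
```

>>> {"api": "jog_arm", "payload": {
  "targets": [
    [0,0,0,0,0,0],
    [0,0,0,0,0,0],
    [0,0,0,0,0,0],
    [0,0,0,0,0,0],
    [0,0,0,0,0,0],
    [0,0,0,0,0,0]
  ],
  "hand": 1
}}

```text
time_s: 14.73
position: [0.5478, -0.2525, 0.0277]
tool_rot: [[0.13, 0.991, 0.0], [0.991, -0.13, -0.0], [-0.0, 0.0, -1.0]]
ft_force: [-0.2, -0.6, -0.8]
grip_width: 0.0857
gripper_force: 0.0
```

```bash
python3 g2.py | grep ring; cp pics/w2.png /dev/null; python3 c.py d3
```

```text
ring u 0.0005503003966199512 v -0.028767891976028692 z 0.04823535288967312 yaw 82.4977281893975 tcp [ 0.5478 -0.2525  0.0277] 14.7333 [-0.2 -0.6 -0.8]
ring v pct [-0.03581132 -0.01982957]
scene rest n= 1067 along y [-0.05883426  0.06959219] x [-0.05452446  0.05587959] z 0.03242976227190275
scene ring 147 [ 0.5474 -0.2525  0.0467] 82.7 along y rel [-0.0338 -0.021  -0.0166]
wrist rest n= 43362 along y [-0.06033696  0.06603553] x [-0.05396181  0.05493079] z 0.03408646280813324
wrist ring 7283 [ 0.5478 -0.2544  0.0482] 82.5 along y rel [-0.035  -0.0232 -0.02  ]
top rest n= 669 along y [-0.00093505  0.06519225] x [-0.05428019  0.05424441] z 0.03312794219549198
[ 0.5478 -0.2525  0.0277] 14.7833
```

View pics/wrist_d3.png

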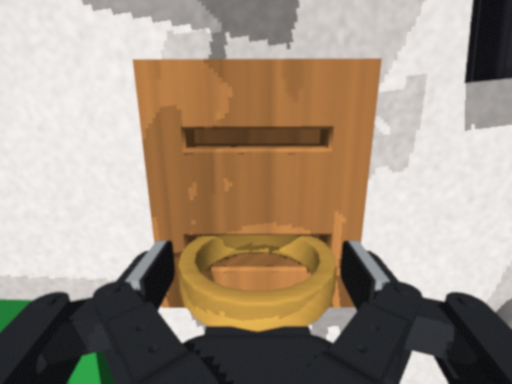

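The ring stands in the wide groove at pixel (257, 280), released, with both pads clear of it. I retreat straight up.

>>> {"api": "jog_arm", "payload": {
  "targets": [
    [0,0,-0.5,0,0,0],
    [0,0,-1.5,0,0,0],
    [0,0,-2.7,0,0,0],
    [0,0,-4,0,0,0],
    [0,0,-6,0,0,0],
    [0,0,-9,0,0,0],
    [0,0,-12,0,0,0],
    [0,0,-15,0,0,0]
  ]
}}

```text
time_s: 15.6
position: [0.5476, -0.2523, 0.1802]
tool_rot: [[0.13, 0.991, 0.001], [0.991, -0.13, -0.0], [-0.0, 0.001, -1.0]]
ft_force: [-0.0, -0.9, -0.8]
grip_width: 0.0856
gripper_force: 0.0
```

>>> {"api": "jog_arm", "payload": {
  "targets": [
    [0,0,0,0,0,0],
    [0,0,0,0,0,0],
    [0,0,0,0,0,0],
    [0,0,0,0,0,0]
  ]
}}

```text
time_s: 15.93
position: [0.5473, -0.2522, 0.1767]
tool_rot: [[0.13, 0.991, -0.002], [0.991, -0.13, 0.001], [0.001, -0.002, -1.0]]
ft_force: [1.0, 0.3, -1.2]
grip_width: 0.0855
gripper_force: 0.0
```

```bash
python3 -c "
from h import *
im=env.get_image('scene');cv2.imwrite('pics/e.png',cv2.resize(cv2.cvtColor(im['frame'],cv2.COLOR_RGB2BGR)[90:340,130:460],None,fx=2.4,fy=2.4))
P=cloud(im);C=im['frame'].astype(int)
m=(C[...,0]-C[...,2]>50)&(abs(P-[.547,-.254,.068])<[.05,.03,.025]).all(-1);print(m.sum(),P[m].mean(0),P[m][:,2].max())"
```

```text
185 [ 0.55476258 -0.25017512  0.06899889] 0.08516006400201792
```

View pics/e.png

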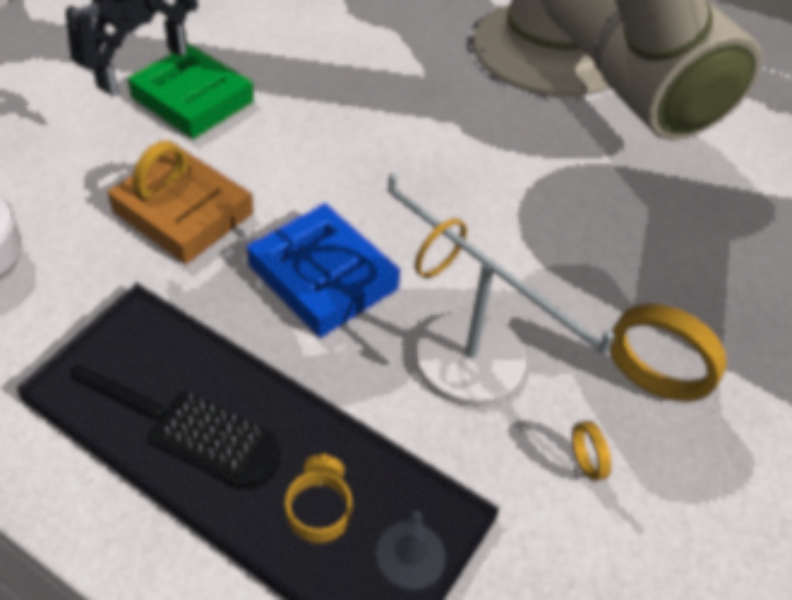

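The bangle stands upright in the wooden rest's wide groove at crop (160, 170). The slim bangle still hangs at (440, 247) and the tray things are untouched.

```bash
python3 -c "
from rig import env
print(env.close_job())"
```

```text
the job is handed in; nothing more can be done
None
```

The wide bangle stands released in the wooden rest's wide groove, the slim bangle still hangs on the stand, the tray things look undisturbed, and the job is handed in (no verdict was returned).

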